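Brush out the wrist housings and set them on the clean mat

TASK

Take the bore brush from its rest by its orange grip, and slacken your hold so that it swings head-down between your fingers, then tighten firmly again. Brush out the bore of each cup that is there, going down to the bottom, up into its upper half without leaving it, and down to the bottom again, the cleanest first so no grease is carried over: white sleeve, then red housing, then black. Then stand the brush head-down in the blue pot, stand every cup upright on the blue mat, wholly on it, and leave the other things on the counter where they lie.

Things in the scene. Friction and masses are not known exactly. Their poses are not given: they have to be found in the camera images.
- white_sleeve_mid (a point): white delrin bearing sleeve, closed at the foot: a cup 80 mm tall with an outer diameter of 60 mm, standing upright with its mouth up on the counter; a foot flange 72 mm across, 8 mm thick; the bore is 52 mm in diameter and open at the top, its floor 8 mm above the underside. This point is on its axis, 40 mm above its underside, z up along the axis. About 220 g. None if absent.
- red_housing_mid (a point): red anodised wrist housing with thin steel lines: a cup 80 mm tall with an outer diameter of 60 mm, standing upright with its mouth up on the counter; a foot flange 72 mm across, 8 mm thick; the bore is 52 mm in diameter and open at the top, its floor 8 mm above the underside. This point is on its axis, 40 mm above its underside, z up along the axis. About 300 g. None if absent.
- black_housing_mid (a point): black jaw-pivot housing with a thin brass line, the greasiest: a cup 80 mm tall with an outer diameter of 60 mm, standing upright with its mouth up on the counter; a foot flange 72 mm across, 8 mm thick; the bore is 52 mm in diameter and open at the top, its floor 8 mm above the underside. This point is on its axis, 40 mm above its underside, z up along the axis. About 280 g. None if absent.
- brush_grip (a point): centre of the orange round grip (24 mm diameter, only 12 mm long) at the handle end of a bore brush of about 0.2 kg, which lies level in its rest with this point 60 mm above the counter. x runs along the brush to its head, so it points down when the brush hangs. Gripped here with 50 N the brush droops only a little when lifted; eased to about 15 and then 4 N it swings head-down about the finger axis without falling
- brush_tip (a point): the very end of the brush's head, on its axis, 175 mm from the centre of the orange grip. A 12 mm steel rod joins grip and head; the copper-coloured head is the last 74 mm: stiff core 26 mm in diameter, the bristles seen around it 33 mm and yielding. The centre of mass lies about 120 mm from the grip
- brush_rest: grey rest fixed to the counter: a base 150 x 70 mm with two V posts, up to 75 mm high, that hold the brush level along the rest's x axis. The origin is on the counter; the orange grip overhangs freely at x = -90 mm, the posts stand at x = -45 mm and +55 mm
- brush_pot: blue pot fixed to the counter, open at the top, 100 mm tall, 74 mm outer and 66 mm inner diameter, inner floor 6 mm above the counter; origin at the centre of its underside on the counter, z up
- clean_mat: blue mat fixed flat on the counter, 300 mm along its x, 140 mm along its y, 2 mm thick; origin at the centre of its underside
- gauge_block: green gauge block 35 x 30 x 9 mm; a bystander, origin at its underside or middle
- shackle_pin: steel shackle pin 56 mm long, lying; a bystander, origin at its underside or middle
- grease_tub: jar of grease, 64 mm across, 70 mm tall; a bystander, origin at its underside or middle
- seal_ring: black rubber ring, 44 mm across, 8 mm thick; a bystander, origin at its underside or middle
- spanner: steel spanner lying at the back; a bystander, origin at its underside or middle
- claw_jaw: aluminium claw jaw, about 110 mm long, 14 mm thick; a bystander, origin at its underside or middle

How it is judged:
By the outcome, as a careful person would: the job done as asked, in the order asked, and still so for the second after the job is handed in, with the robot touching nothing.
Of white_sleeve, red_housing, black_housing only 2 to 3 are there at a start; the rules pass over those that are not, and their reading is None.
At some moment in a run one of white_sleeve, red_housing, black_housing may be knocked a few centimetres aside while the robot is not near it.
It also fails if it takes over 210 s, if anything falls off the work surface, if the arm or the gripper's body presses on something with over 40 N, if the wrist force passes 120 N, or if a joint passes its speed limit or range.

ROBOT

A 6-joint arm with a two-finger parallel gripper is mounted at the origin on the work surface. World frame = base frame: x ahead of the robot, y to its left, z up, the work surface at z = 0. Lengths are in m, angles in rad, forces in N, time in s.
With the tool pointing down it reaches from about 0.275 to 0.825 m from the base axis. Payload 4.9 kg.
Tool frame: the origin (TCP) lies midway between the tips of the shut fingers; the grasp point (between the pads) lies 19 mm behind it (bot.grip_depth is the distance from the TCP to the grasp point, in m); y points along the fingers, x is the direction in which the jaws open and shut, and the axes are right-handed (so a half turn about y gives the same grasp; the last joint's range is limited). The gripper opens to 85 mm and grips with 20 to 120 N. Pads are 22 mm wide; open, the fingers measure 114 mm over their backs; the gripper's body (76 mm by 85 mm) begins 54 mm behind the grasp point. The pads swing forward as they close: fully open they stand 13 mm farther back than shut.
Start: joints at [-1.38, 0.326, -0.193, 1.052, 0, 1.437], TCP at [0.176, -0.521, 0.205] pointing down, gripper open.
Joint ranges: [-2.65, 2.65], [-0.97, 1.79], [-1.3, 1.35], [-1.93, 2.1], [-1.47, 1.37], [-3.14, 3.14]. Speed limits (rad/s): [2.57, 2.57, 3.14, 3.14, 3.14, 3.14].

INTERFACE

Orientations are given as a unit quaternion [w, x, y, z].
In Python, from cell import bot gives the robot as it stands. Calls block until the motion is done:
- bot.move_pose(position, orientation): joint-space move of the TCP to a pose.
- bot.move_linear(position, speed=0.15, rotation=None, until_force=None): straight line of the TCP; rotation=None keeps the orientation; speed is the mean speed in m/s. With until_force (N) it stops when the force on the tool has changed by that much, and returns True; else False.
- bot.goto_joints(angles): joint-space move.
- bot.set_gripper(opening, grasp_force=None): opening from 0.0 (shut) to 1.0 (fully open); grasp_force is the grip in N (None keeps the last); returns when the fingers have stopped.
- bot.wait(seconds).
- bot.solve_ik(position, orientation): joint angles nearest the present ones, or None.
- bot.camera(name): name is "scene" or "side" or "wrist"; returns the picture (384x512x3 uint8, red, green, blue); there is no depth.
- bot.calibration(name): a dict with "mtx" (3x3 intrinsics, pixels), "k1" (the pictures are not rectified: a ray, as slopes to the right and down, at radius r is drawn at 1 + k1 r^2 times it, then the intrinsics apply), "extrinsics" (4x4, takes a point from world to camera coordinates); the wrist camera has in their place "hand_eye" (4x4, takes a point from camera to tool coordinates, whose origin is the TCP and whose axes are the tool frame's). Camera axes: x right, y down, z forward; pixel columns grow to the right and rows downward; lengths in m; the calibration is good to about 2 mm. A picture is of the moment at which its call begins: read the wrist's pose just before it. calibration takes no time and is no camera call.
A pose or a line that the arm cannot do raises bot.PlanningError and nothing moves.
- bot.close_job(): hands the job in, once; it reports no verdict.
Trained networks look in the newest picture that a camera, given by its name, has taken for a name from the list of things; names that differ only in an ending like _2 or _b are one class to them, and where a whole thing is asked for, a point or a joint stands for the part that bears it (a point fixed in the world has none). Each returns a list of dicts, best first, with "confidence" (0 to 1); they miss things now and then, are a little off and sometimes report something else, mostly with a low value. They report only what shows in the picture. A call takes as long as a camera call.
- bot.search_frame(camera, thing): "bbox" ([left, top, width, height] in pixels, round what is visible of it).
Readings, each from a call of its own:
- bot.read_clock(): time.
- bot.read_joint_positions(): joint angles.
- bot.read_joint_vel(): joint speeds.
- bot.read_joint_efforts(): joint torques, N m.
- bot.read_position(): TCP position.
- bot.read_tool_rot(): TCP orientation.
- bot.read_ft_force(): force on the tool from outside, world axes, zero at the start.
- bot.read_moment(): the same for the moment, N m.
- bot.read_gripper_width(): opening from 0.0 (shut) to 1.0 (fully open).
Only numpy, scipy, OpenCV 4.12 (cv2) and the standard library are available. Lean on these libraries where they do the work, as an engineer would, in place of code of your own. Each camera call takes 0.05 s, during which the arm holds its last target. There are 200 camera calls.

## Working session

There is one attempt and no reset: what is moved stays moved. The work goes in short steps, each a Python script; the robot and the scene stay as the last script left them, time stands still between calls to the robot, and variables do not carry over. Pictures are saved under pics/ and viewed, about 12 in all and at most 16, crops included, and the job is handed in when it is done.

```bash
ls; mkdir -p pics; python3 - <<'E'
from cell import bot
import cv2,numpy as np
for c in ["scene","side"]:
    im=bot.camera(c); cv2.imwrite(f"pics/{c}0.png",im[:,:,::-1])
    k=bot.calibration(c); print(c,np.round(k["mtx"],1).tolist(),k["k1"],np.round(k["extrinsics"],3).tolist())
    for t in ["white_sleeve_mid","red_housing_mid","black_housing_mid","brush_grip","brush_tip","brush_rest","brush_pot","clean_mat","grease_tub","claw_jaw","seal_ring","gauge_block","shackle_pin","spanner"]:
        print(t,[(np.round(d["bbox"]).tolist(),round(d["confidence"],2)) for d in bot.search_frame(c,t)[:2]])
print(bot.calibration("wrist"),bot.read_clock(),bot.read_tool_rot())
E
```

```text
pics
scene [[456.4, 0.0, 255.8], [0.0, 456.4, 196.4], [0.0, 0.0, 1.0]] 0.05270781202233437 [[-0.68, 0.733, -0.01, 0.373], [0.592, 0.541, -0.598, -0.313], [-0.433, -0.412, -0.802, 1.282], [0.0, 0.0, 0.0, 1.0]]
white_sleeve_mid [([232.0, 137.0, 28.0, 43.0], 0.76), ([294.0, 251.0, 24.0, 14.0], 0.69)]
red_housing_mid [([230.0, 200.0, 33.0, 46.0], 0.67)]
black_housing_mid []
brush_grip [([174.0, 86.0, 46.0, 50.0], 0.63), ([79.0, 193.0, 76.0, 44.0], 0.15)]
brush_tip [([173.0, 88.0, 50.0, 50.0], 0.63)]
brush_rest [([168.0, 95.0, 58.0, 55.0], 0.76)]
brush_pot [([151.0, 159.0, 41.0, 51.0], 0.94)]
clean_mat [([311.0, 225.0, 157.0, 145.0], 0.79), ([171.0, 240.0, 31.0, 42.0], 0.51)]
grease_tub [([168.0, 241.0, 32.0, 42.0], 0.93)]
claw_jaw [([226.0, 310.0, 61.0, 23.0], 0.55), ([320.0, 163.0, 18.0, 20.0], 0.42)]
seal_ring [([319.0, 163.0, 21.0, 17.0], 0.51)]
gauge_block [([294.0, 250.0, 20.0, 16.0], 0.65)]
shackle_pin [([208.0, 163.0, 8.0, 23.0], 0.63)]
spanner [([78.0, 194.0, 77.0, 42.0], 0.83), ([314.0, 226.0, 150.0, 144.0], 0.39)]
side [[349.0, 0.0, 256.3], [0.0, 349.0, 200.2], [0.0, 0.0, 1.0]]
[... 797 characters left out ...]
0, 32.0, 42.0], 0.63), ([273.0, 192.0, 20.0, 4.0], 0.54)]
spanner [([208.0, 152.0, 29.0, 22.0], 0.5)]
{'mtx': array([[332.36913119,   0.        , 252.7651364 ],
       [  0.        , 332.36913119, 184.89798694],
       [  0.        ,   0.        ,   1.        ]]), 'k1': -0.07991710532310341, 'hand_eye': array([[ 9.99999279e-01,  1.11629323e-03,  4.42078289e-04,
        -5.99397749e-04],
       [-1.31305687e-04, -2.64313186e-01,  9.64436894e-01,
        -1.70942709e-01],
       [ 1.19344150e-03, -9.64436257e-01, -2.64312849e-01,
         6.64926466e-02],
       [ 0.00000000e+00,  0.00000000e+00,  0.00000000e+00,
         1.00000000e+00]])} 1.5 [ 0.57426465 -0.57424399  0.41260567 -0.41257788]
```

View pictures.

```bash
python3 - <<'E'
import cv2,numpy as np
a=cv2.imread("pics/scene0.png");b=cv2.imread("pics/side0.png")
cv2.imwrite("pics/s0.png",cv2.resize(a,(800,600),interpolation=cv2.INTER_CUBIC))
cv2.imwrite("pics/d0.png",cv2.resize(b,(800,600),interpolation=cv2.INTER_CUBIC))
E
```

```text
(no output)
```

View pics/s0.png

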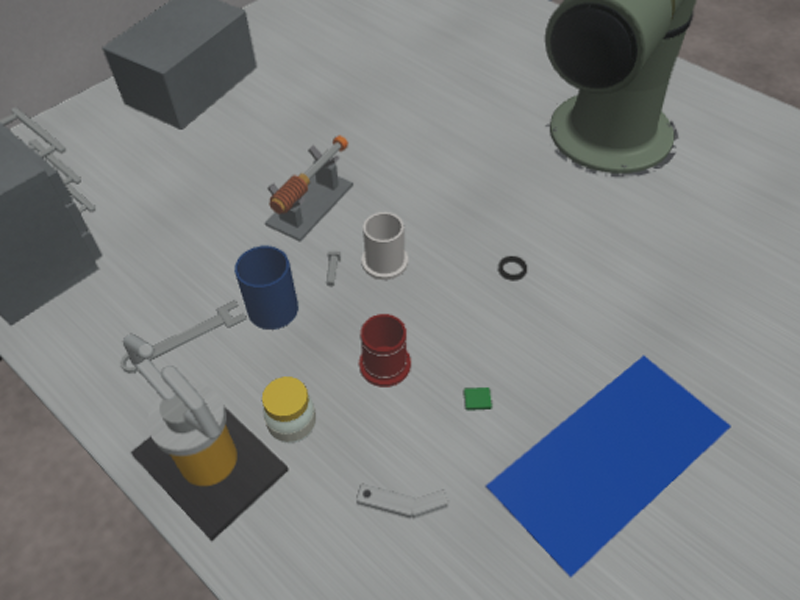

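View pics/d0.png

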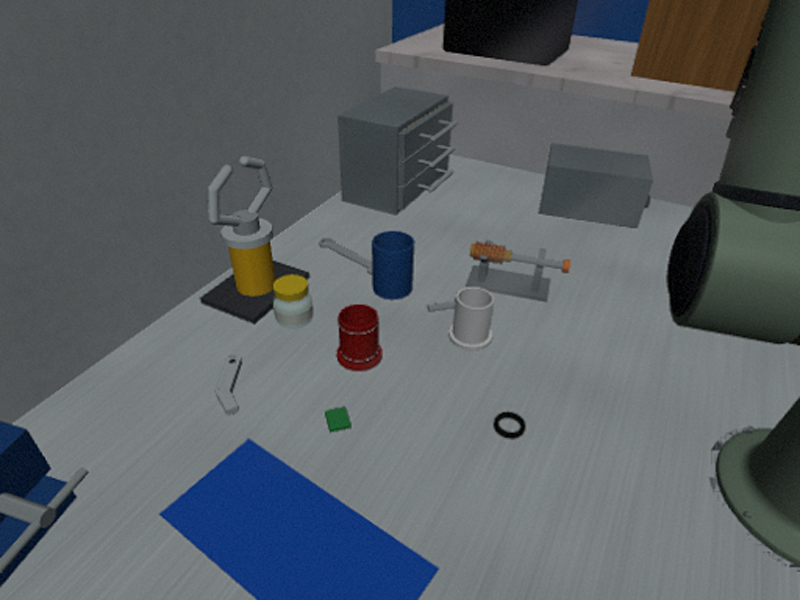

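```bash
cat > h.py <<'E'
from cell import bot
import cv2,numpy as np
from scipy.optimize import least_squares
from scipy.spatial.transform import Rotation as R
def rmat(q): return R.from_quat([q[1],q[2],q[3],q[0]]).as_matrix()
def quat(M):
    q=R.from_matrix(M).as_quat(); return [q[3],q[0],q[1],q[2]]
def down(yaw):   # fingers down, jaw axis (tool x) at angle yaw in the world
    x=np.array([np.cos(yaw),np.sin(yaw),0]); y=np.array([0,0,-1.]); return quat(np.c_[x,y,np.cross(x,y)])
def grab(name):
    """picture (BGR) and camera dict with K,k1,world->cam E"""
    k=bot.calibration(name)
    if name=="wrist":
        T=np.eye(4);T[:3,:3]=rmat(bot.read_tool_rot());T[:3,3]=bot.read_position()
        E=np.linalg.inv(T@k["hand_eye"])
    else: E=k["extrinsics"]
    im=bot.camera(name)[:,:,::-1].copy()
    return im,dict(K=k["mtx"],k1=k["k1"],E=np.asarray(E))
def proj(c,P):
    P=np.atleast_2d(P)@c["E"][:3,:3].T+c["E"][:3,3]; s=P[:,:2]/P[:,2:]
    s=s*(1+c["k1"]*(s**2).sum(1,keepdims=True)); return s@c["K"][:2,:2].T+c["K"][:2,2]
def ray(c,uv):
    d=np.linalg.solve(c["K"],np.r_[uv,1])[:2]; s=d.copy()
    for _ in range(10): s=d/(1+c["k1"]*(s@s))
    Rm=c["E"][:3,:3]; return -Rm.T@c["E"][:3,3], Rm.T@np.r_[s,1]
def onplane(c,uv,z):
    o,d=ray(c,np.asarray(uv,float)); return o+d*(z-o[2])/d[2]
def ring(r,z,n=48):
    a=np.linspace(0,2*np.pi,n,endpoint=False); return np.c_[r*np.cos(a),r*np.sin(a),0*a+z]
CUP=np.r_[ring(.036,0),ring(.036,.008),ring(.03,.08)]
POT=np.r_[ring(.037,0),ring(.037,.1)]
def box(c,pts):
    p=proj(c,pts); return np.r_[p.min(0),p.max(0)]
def fit(model,obs,p0):
    """obs: list of (cam,[l,t,r,b]); returns x,y and residual"""
    f=lambda p:np.concatenate([box(c,model+[p[0],p[1],0])-b for c,b in obs])
    r=least_squares(f,p0); return r.x,r.fun
def blob(mask,near=None):
    n,l,s,ce=cv2.connectedComponentsWithStats(mask.astype(np.uint8))
    i=1+(np.argmax(s[1:,4]) if near is None else np.argmin(np.hypot(*(ce[1:]-near).T)+1e3*(s[1:,4]<8)))
    x,y,w,h,a=s[i]; return np.array([x-.5,y-.5,x+w-.5,y+h-.5]),ce[i],l==i
def hsv(im): return [a.astype(int) for a in cv2.split(cv2.cvtColor(im,cv2.COLOR_BGR2HSV))]
E
cat > see.py <<'E'
from h import *
O={}
nr=dict(scene=dict(red=(246,224),pot=(171,183),grip=(218,91),white=(246,157)),side=dict(red=(230,216),pot=(252,170),grip=(362,170),white=(302,203)))
obs=dict(red=[],pot=[],white=[]);g=[]
for n in ["scene","side"]:
    im,c=grab(n); h,s,v=hsv(im)
    red=((h<6)|(h>172))&(s>140)&(v>40); blue=(h>100)&(h<125)&(s>120)
    a=np.zeros(red.shape,bool); cx,cy=nr[n]["red"]; a[cy-45:cy+45,cx-30:cx+30]=1
    obs["red"].append((c,blob(cv2.morphologyEx((red&a).astype(np.uint8),cv2.MORPH_CLOSE,np.ones((5,5))))[0]))
    obs["pot"].append((c,blob(blue,nr[n]["pot"])[0]))
    d=bot.search_frame(n,"white_sleeve_mid"); d=min(d,key=lambda d:np.hypot(d["bbox"][0]+d["bbox"][2]/2-nr[n]["white"][0],d["bbox"][1]+d["bbox"][3]/2-nr[n]["white"][1]))["bbox"]
    obs["white"].append((c,np.array([d[0],d[1],d[0]+d[2],d[1]+d[3]])))
    org=(h>=4)&(h<14)&(s>170)&(v>120)
    ce=blob(org,nr[n]["grip"]); print(n,"grip px",ce[1],ce[0],onplane(c,ce[1],.06))
    m=blob(blue)[2].astype(np.uint8)
    q=cv2.approxPolyDP(max(cv2.findContours(m,0,2)[0],key=cv2.contourArea),8,True)[:,0]
    print(" mat",[np.round(onplane(c,p,.002)[:2],3).tolist() for p in q])
for k,mod in dict(red=CUP,pot=POT,white=CUP).items():
    x,f=fit(mod,obs[k],[.4,0.]); print(k,np.round(x,4),np.round(f,1))
    for o in obs[k]: print("   ",np.round(fit(mod,[o],[.4,0.])[0],4))
E
python3 see.py
```

```text
scene grip px [218.90909091  89.54545455] [215.5  87.5 221.5  92.5] [ 0.38193447 -0.28404277  0.06      ]
 mat [[0.374, 0.299], [0.67, 0.258], [0.687, 0.394], [0.395, 0.435]]
side grip px [361.85714286 170.85714286] [360.5 168.5 363.5 172.5] [ 0.38780972 -0.27673323  0.06      ]
 mat [[0.686, 0.392], [0.523, 0.416], [0.378, 0.337], [0.372, 0.3], [0.666, 0.256]]
red [0.6346 0.0519] [ -1.1 -20.1   1.5   7.3  -6.7   0.3  -5.    2. ]
    [0.6455 0.0616]
    [0.6245 0.041 ]
pot [ 0.6588 -0.1647] [-3.5 -7.4  3.2 18.5  5.7 -2.7  5.7 -1.7]
    [ 0.6469 -0.1776]
    [ 0.6671 -0.1473]
white [ 0.4918 -0.0928] [ 0.5 -3.3 -0.1 -1.2 -1.8  0.1 -1.8  1.3]
    [ 0.4972 -0.0884]
    [ 0.4889 -0.0978]
```

```bash
python3 - <<'E'
from h import *
q=down(-np.pi/2)
bot.move_pose([.5,-.1,.33],q)
im,c=grab("wrist"); cv2.imwrite("pics/w1.png",im); np.savez("w1.npz",**c)
for t in ["white_sleeve_mid","red_housing_mid","black_housing_mid","brush_grip","brush_pot"]:
    print(t,[(np.round(d["bbox"]).tolist(),round(d["confidence"],2)) for d in bot.search_frame("wrist",t)[:2]])
print(bot.read_clock(),np.round(bot.read_joint_positions(),2),bot.read_position())
cv2.imwrite("pics/w1b.png",cv2.resize(im,(800,600),interpolation=cv2.INTER_CUBIC))
E
```

```text
white_sleeve_mid [([219.0, 125.0, 48.0, 53.0], 0.58), ([331.0, 104.0, 68.0, 101.0], 0.28)]
red_housing_mid [([113.0, 19.0, 66.0, 62.0], 0.57)]
black_housing_mid [([112.0, 21.0, 69.0, 58.0], 0.69)]
brush_grip [([356.0, 97.0, 31.0, 132.0], 0.84)]
brush_pot [([258.0, 4.0, 72.0, 46.0], 0.69), ([135.0, 206.0, 28.0, 31.0], 0.4)]
3.975 [-0.34  0.2  -0.05  1.33 -0.    2.8 ] [ 0.49990942 -0.10043606  0.329901  ]
```

View pics/w1b.png

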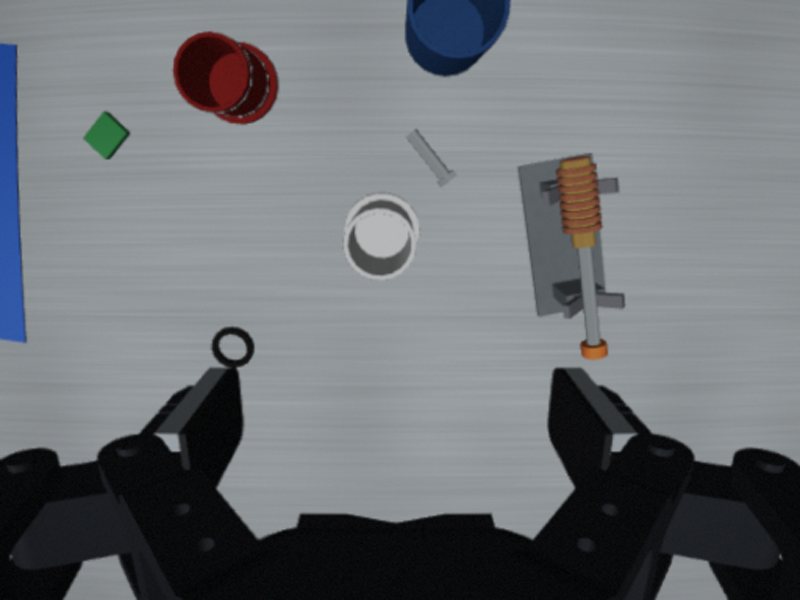

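```bash
cat > w1.py <<'E'
from h import *
c=dict(np.load("w1.npz")); im=cv2.imread("pics/w1.png"); h,s,v=hsv(im)
S=512/800
for n,b in dict(white=[345,193,419,279],red=[174,32,278,124]).items():
    x,f=fit(CUP,[(c,np.array(b)*S-.2)],[.5,0]); print(n,x,np.round(f,1))
b,ce,m=blob((h>=4)&(h<14)&(s>150)&(v>90)); print("head",b,ce)
b,ce,m=blob((h>=4)&(h<14)&(s>150)&(v>90),(380,223)); print("grip",b,ce)
for n,uv,z in [("grip",ce,.06),("gripupper",ce,.066),("tip",(577*S,158*S),.06),("headc",(579*S,195*S),.06)]: print(n,onplane(c,uv,z))
for n,uv in dict(bl=(538,316),tl=(518,168),tr=(591,153),br=(605,290)).items(): print("rest",n,onplane(c,np.array(uv)*S,.008))
# rim of pot: left/right/bottom extents of top rim
for z,uv in [(.1,(405,10)),(.1,(509,10)),(0,(446,76))]: print("pot",onplane(c,np.array(uv)*S,z))
E
python3 w1.py
```

```text
white [ 0.48887394 -0.08830592] [-0.7 -0.6  0.8  0.6]
red [0.62402144 0.04180161] [-0.7 -0.3  0.8  0.4]
head [371.5 219.5 387.5 228.5] [379.77777778 224.08333333]
grip [371.5 219.5 387.5 228.5] [379.77777778 224.08333333]
grip [ 0.38676331 -0.28345969  0.06      ]
gripupper [ 0.38920655 -0.2809642   0.066     ]
tip [ 0.55866591 -0.25248203  0.06      ]
headc [ 0.52797079 -0.25670505  0.06      ]
rest bl [ 0.40280432 -0.24422445  0.008     ]
rest tl [ 0.54796142 -0.21524011  0.008     ]
rest tr [ 0.56255224 -0.2834337   0.008     ]
rest br [ 0.42990167 -0.31012142  0.008     ]
pot [ 0.66228614 -0.10755726  0.1       ]
pot [ 0.66309736 -0.18195857  0.1       ]
pot [ 0.62987863 -0.14695264  0.        ]
```

```bash
cat > g1.py <<'E'
from h import *
ph=np.radians(10.5); u=np.array([np.cos(ph),np.sin(ph),0]); p=np.array([.3868,-.2835,.06])
q=down(ph-np.pi/2)
bot.set_gripper(1.0)
bot.move_pose(p+[0,0,.10],q)
im,c=grab("wrist"); cv2.imwrite("pics/w2.png",cv2.resize(im,(640,480))); h,s,v=hsv(im)
b,ce,m=blob((h>=4)&(h<14)&(s>150)&(v>80),proj(c,p)[0]); print("grip",b,ce, box(c,p+np.c_[0*ring(1,0)[:,0],0*ring(1,0)[:,0],0*ring(1,0)[:,0]]))
n=np.array([-u[1],u[0],0]); r=ring(.012,0)
cyl=np.r_[[a*n+bb*np.array([0,0,1])+k*u for k in (-.006,.006) for a,bb,_ in r]]+[0,0,.06]
x,f=fit(cyl,[(c,b)],p[:2]); print(x,np.round(f,1),bot.read_clock())
E
python3 g1.py
```

```text
grip [238.5 167.5 265.5 183.5] [253.23684211 174.96616541] [252.83033296 176.78636292 252.83033296 176.78636292]
[ 0.38812762 -0.2825364 ] [-0.8 -2.4  0.8  2.2] 5.3083
```

View pics/w2.png

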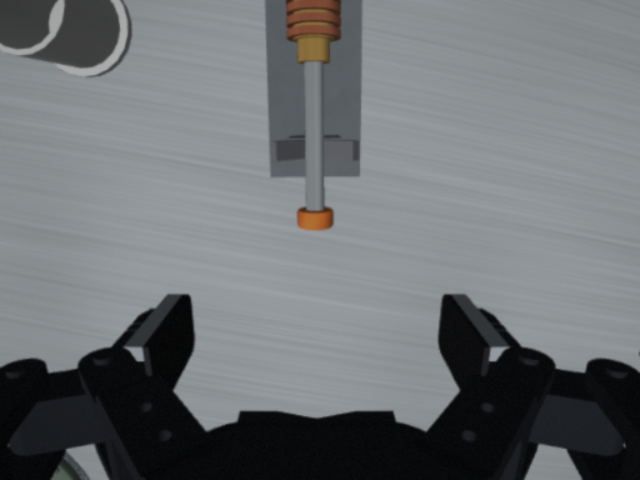

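```bash
cat > g2.py <<'E'
from h import *
ph=np.radians(10.5); p=np.array([.3881,-.2828,.06]); q=down(ph-np.pi/2)
bot.move_linear(p+[0,0,-.020],speed=.08,rotation=q)
bot.set_gripper(0.0,50); print("w",bot.read_gripper_width(),bot.read_ft_force())
bot.move_linear(p+[0,0,.26],speed=.1); print(bot.read_gripper_width(),bot.read_ft_force(),bot.read_moment())
bot.set_gripper(0.0,15); bot.wait(1); print(bot.read_gripper_width(),bot.read_moment())
bot.set_gripper(0.0,4); bot.wait(2); print(bot.read_gripper_width(),bot.read_ft_force(),bot.read_moment())
bot.set_gripper(0.0,80); bot.wait(.3); print(bot.read_gripper_width(),bot.read_ft_force(),bot.read_moment(),bot.read_clock())
im,c=grab("side"); cv2.imwrite("pics/d1.png",cv2.resize(im,(640,480)))
im,c=grab("scene"); cv2.imwrite("pics/s1.png",cv2.resize(im,(640,480)))
im,c=grab("wrist"); cv2.imwrite("pics/w3.png",im)
E
python3 g2.py
python3 -c "
import cv2,numpy as np
a=cv2.imread('pics/d1.png')[60:360,200:600];b=cv2.imread('pics/s1.png')[0:300,100:500];cv2.imwrite('pics/m1.png',np.hstack([a,b]))"
```

```text
w -0.0007136482624416308 [-0.4700021  -0.01971023  4.45342907]
-0.0015033233923224228 [-0.11964937  0.61480999 -0.24900472] [-0.04445992 -0.01874561  0.01968455]
0.0015444492654131108 [-0.01564677  0.06769816 -0.04087711]
-0.0008064201497601995 [-0.09568897  0.12788449  0.92412621] [ 0.00506208 -0.02603998  0.00370389]
-0.0037403315122288678 [-0.09150062  0.49852061  0.40387375] [ 0.01094617  0.05155785 -0.00904378] 14.625
```

View pics/m1.png

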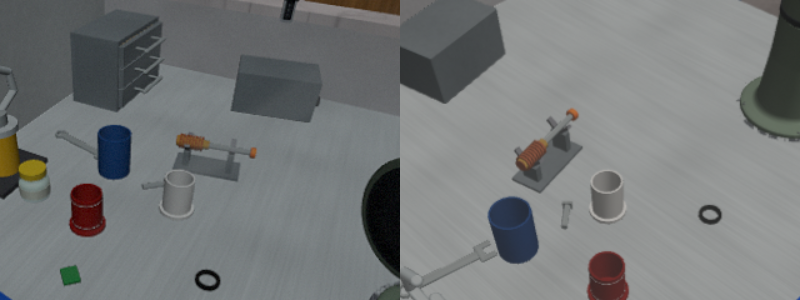

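```bash
cat > g3.py <<'E'
from h import *
for n,nr in [("scene",(218,91)),("side",(362,170))]:
    im,c=grab(n); h,s,v=hsv(im); b,ce,m=blob((h>=4)&(h<14)&(s>170)&(v>120),nr); print(n,b,ce,onplane(c,ce,.06))
bot.set_gripper(1.0)
p=np.array([.3881,-.2828,.16]); bot.move_linear(p,speed=.15)
print(bot.read_position(),bot.read_tool_rot(),down(np.radians(-79.5)))
im,c=grab("wrist"); cv2.imwrite("pics/w4.png",cv2.resize(im,(640,480))); h,s,v=hsv(im)
b,ce,m=blob((h>=4)&(h<14)&(s>150)&(v>80),proj(c,p-[0,0,.1])[0]); print("grip",b,ce,[onplane(c,ce,z) for z in (.05,.06,.07)])
E
python3 g3.py
```

```text
scene [215.5  87.5 221.5  91.5] [218.84615385  89.23076923] [ 0.38118538 -0.2850385   0.06      ]
side [360.5 169.5 363.5 172.5] [362.2 170.8] [ 0.38703992 -0.27750264  0.06      ]
[ 0.38857359 -0.28323215  0.16072966] [-0.54362641  0.54368435 -0.45166329  0.45263444] [np.float64(-0.543653273119032), np.float64(0.543653273119032), np.float64(-0.45215165445562966), np.float64(0.45215165445562966)]
grip [238.5 168.5 265.5 184.5] [253.42424242 176.375     ] [array([ 0.38570143, -0.28404736,  0.05      ]), array([ 0.38811131, -0.28356286,  0.06      ]), array([ 0.3905212 , -0.28307835,  0.07      ])]
```

View pics/w4.png

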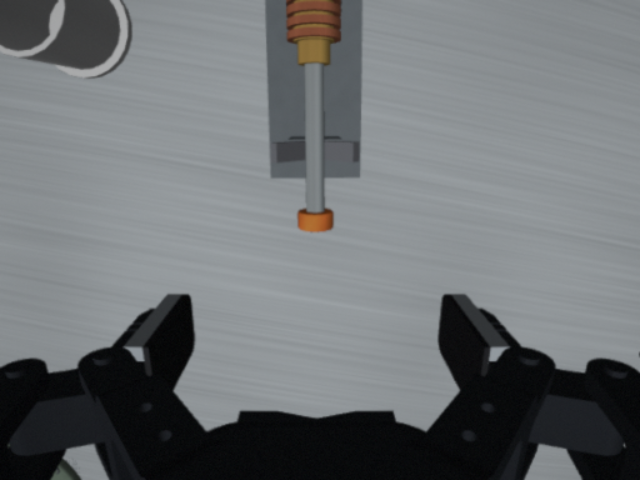

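```bash
cat > g4.py <<'E'
from h import *
print("gd",bot.grip_depth)
q=down(np.radians(-79.5))
bot.set_gripper(0.0,20); print(bot.read_gripper_width())
im,c=grab("wrist"); cv2.imwrite("pics/w5.png",cv2.resize(im,(640,480))); print(proj(c,bot.read_position())*1.25)
bot.move_linear([.33,-.36,.12],rotation=q)
bot.move_linear([.33,-.36,.03],speed=.1)
print(bot.move_linear([.33,-.36,-.005],speed=.015,until_force=4),bot.read_position(),bot.read_ft_force())
bot.move_linear([.33,-.36,.12],speed=.1); print(bot.read_clock())
E
python3 g4.py
```

```text
gd 0.0187
-0.0013038012570199503
[[316.92522919 274.09220118]]
False [ 0.33001962 -0.3600187  -0.00496196] [ 1.17111192 -0.5238031  -1.24521524]
23.525
```

View pics/w5.png

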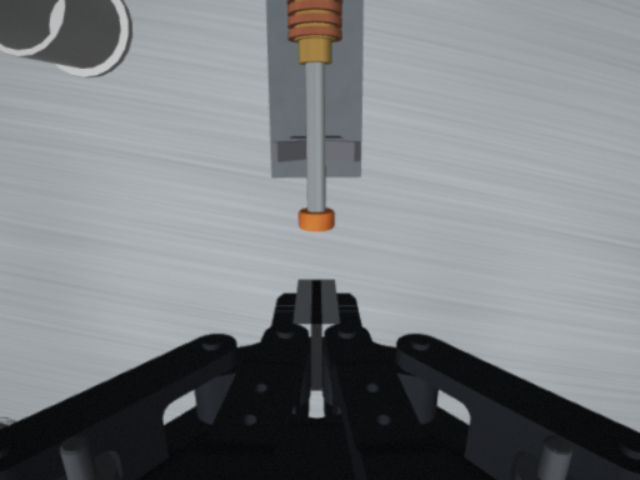

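```bash
cat > g5.py <<'E'
from h import *
bot.move_linear([.33,-.36,.0],speed=.1)
print(bot.move_linear([.33,-.36,-.045],speed=.015,until_force=4),bot.read_position(),bot.read_ft_force())
bot.move_linear([.33,-.36,.12],speed=.1); print(bot.read_clock())
E
python3 g5.py
```

```text
True [ 0.33000348 -0.3600236  -0.02654909] [-0.2688534   0.21547371  5.72488027]
28.2333
```

```bash
echo "DZ=.0265  # true finger tips lie this far behind the reported TCP (found by touching the counter)" >> h.py
cat > g6.py <<'E'
from h import *
ph=np.radians(10.5); p=np.array([.3881,-.2832,.06-.019-DZ]); q=down(ph-np.pi/2)
bot.set_gripper(1.0)
bot.move_pose(p+[0,0,.10],q)
bot.move_linear(p,speed=.08)
bot.set_gripper(0.0,50); w=bot.read_gripper_width(); print("w",w,bot.read_ft_force())
if w>.1:
    bot.move_linear(p+[0,0,.25],speed=.1); print(bot.read_gripper_width(),bot.read_ft_force(),bot.read_moment())
    bot.set_gripper(0.0,15); bot.wait(1); print(bot.read_gripper_width(),bot.read_moment())
    bot.set_gripper(0.0,4); bot.wait(2); print(bot.read_gripper_width(),bot.read_ft_force(),bot.read_moment())
    bot.set_gripper(0.0,80); bot.wait(.3); print(bot.read_gripper_width(),bot.read_ft_force(),bot.read_moment())
a,_=grab("side");b,_=grab("scene");w,_=grab("wrist");cv2.imwrite("pics/w6.png",w);print(bot.read_clock())
cv2.imwrite("pics/m2.png",np.hstack([a[:300,180:480],b[:300,120:420]]))
E
python3 g6.py
```

```text
w 0.2565884825213183 [-0.09786291  0.93926113  2.36971643]
0.2613303265539534 [ 0.68813358  0.01787132 -2.57750566] [-0.03043792  0.187362    0.02588016]
0.2585494528894846 [-0.02037898  0.23330809  0.04511156]
0.2583890611557287 [ 0.11270476  0.5884447  -2.52686953] [-0.04285499  0.26240436 -0.02754126]
0.2505842771303267 [ 0.49723622 -0.21596701 -2.62267313] [-0.05821742  0.22724516 -0.05028812]
38.25
```

View pics/m2.png

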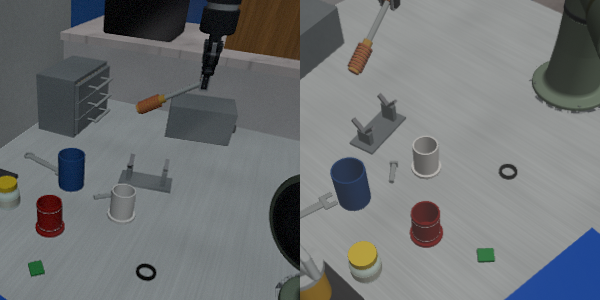

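```bash
cat > g7.py <<'E'
from h import *
for f in (15,8,4):
    print(f,bot.set_gripper(0.0,f)); bot.wait(1); print(bot.read_gripper_width(),bot.read_ft_force()[2],np.linalg.norm(bot.read_moment()[:2]))
p=np.array(bot.read_position())
for k in range(2):
    bot.move_linear(p+[0,0,.02],speed=.1); bot.move_linear(p,speed=.1); print(bot.read_gripper_width(),bot.read_ft_force()[2],np.linalg.norm(bot.read_moment()[:2]))
a,_=grab("side");b,_=grab("scene")
cv2.imwrite("pics/m3.png",np.hstack([a[:300,180:480],b[:300,120:420]])); print(bot.read_clock())
E
python3 g7.py
```

```text
15 False
0.24598436045597857 -2.1316921758295075 0.22403513628308233
8 False
0.24989796540984965 -3.1822431609109385 0.22309754851134583
4 False
0.24807510404718744 -2.181177764917884 0.2388489001532209
0.24516473276523704 -0.8834862047940002 0.22969582452596
0.24660941189930877 -1.8683891618942148 0.1640419109997889
43.4
```

View pics/m3.png

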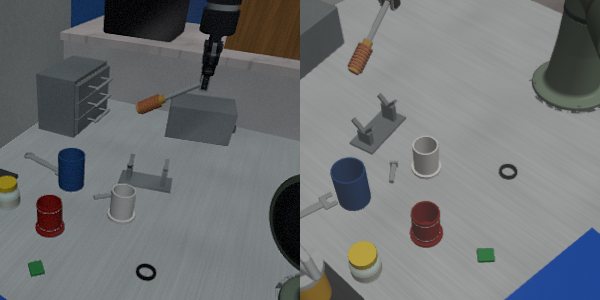

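```bash
cat > g8.py <<'E'
from h import *
bot.set_gripper(0.22,4)
for o in np.arange(.225,.2561,.004):
    r=bot.set_gripper(float(o),4); bot.wait(.4)
    m=np.mean([np.linalg.norm(bot.read_moment()[:2]) for _ in range(3)]); w=np.mean([bot.read_gripper_width() for _ in range(3)])
    print(round(o,3),r,round(w,4),round(m,3),round(bot.read_ft_force()[2],2))
    if m<.13: break
print(bot.read_clock())
E
python3 g8.py
```

```text
0.225 False 0.2455 0.199 -2.05
0.229 False 0.2415 0.275 -1.11
0.233 False 0.2428 0.195 -2.77
0.237 False 0.2474 0.261 -2.39
0.241 False 0.2526 0.209 -1.34
0.245 False 0.2484 0.194 -2.32
0.249 False 0.2541 0.239 -2.33
0.253 False 0.2567 0.221 -2.27
50.2
```

```bash
cat > g9.py <<'E'
from h import *
for o in np.arange(.256,.2961,.003):
    bot.set_gripper(float(o),4); bot.wait(.25)
    m=np.mean([np.linalg.norm(bot.read_moment()[:2]) for _ in range(4)]); w=np.mean([bot.read_gripper_width() for _ in range(4)]); f=np.mean([bot.read_ft_force()[2] for _ in range(4)])
    print(round(o,3),round(w,4),round(m,3),round(f,2))
    if m<.14 or f>-1: break
a,_=grab("side");b,_=grab("scene")
cv2.imwrite("pics/m4.png",np.hstack([a[:300,180:480],b[:300,120:420]])); print(bot.read_clock())
E
python3 g9.py
```

```text
0.256 0.258 0.199 -2.46
0.259 0.2621 0.299 -3.4
0.262 0.2687 0.126 -2.45
51.7
```

```bash
cat > g10.py <<'E'
from h import *
print([round(float(np.linalg.norm(bot.read_moment()[:2])),3) for _ in range(6)],bot.read_ft_force(),bot.read_gripper_width())
def ang():
    im,c=grab("side"); h,s,v=hsv(im); im2,c2=grab("scene"); 
    p=np.array(bot.read_position())+[0,0,DZ+.019]; print("grip px",proj(c,p),proj(c2,p))
    for i,cc in ((im,c),(im2,c2)):
        h,s,v=hsv(i); m=(h>=4)&(h<16)&(s>110)&(v>60); m[200:]=0
        b,ce,_=blob(m,None); print(b,ce,m.sum())
ang(); print(bot.read_clock())
a,_=grab("side");b,_=grab("scene")
cv2.imwrite("pics/m5.png",np.hstack([a[:300,180:480],b[:300,120:420]]))
E
python3 g10.py
```

```text
[0.179, 0.179, 0.179, 0.179, 0.179, 0.179] [-0.35531728 -0.65185607 -1.6476355 ] 0.26748709406314825
grip px [[383.90850059  80.41460656]] [[208.08022199  -1.69440635]]
[ 4.045e+02 -5.000e-01  5.115e+02  6.450e+01] [465.92988204  31.06192661] 3358
[183.5  49.5 201.5  77.5] [192.29411765  64.62418301] 318
51.8
```

View pics/m5.png

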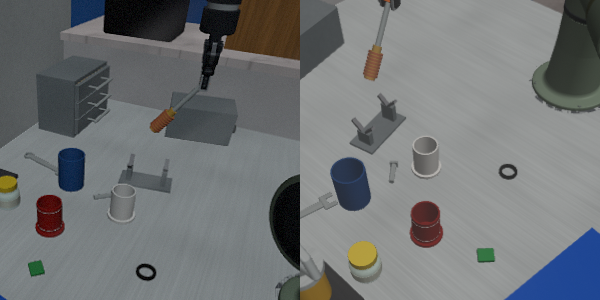

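```bash
cat >> h.py <<'E'
def theta():
    """angle of the brush below level (deg), from the head blob in the scene and side pictures"""
    x=rmat(bot.read_tool_rot()); u=x[:,2]*[1,1,0]; u/=np.linalg.norm(u); p=np.array(bot.read_position())+[0,0,DZ+.019]
    out=[]; th=np.radians(np.arange(-10,150,1.)); P=p+.138*(np.outer(np.cos(th),u)-np.outer(np.sin(th),[0,0,1]))
    for n in ("scene","side"):
        im,c=grab(n); h,s,v=hsv(im); m=(h>=4)&(h<16)&(s>110)&(v>60); px=proj(c,P)
        lo,hi=px.min(0)-25,px.max(0)+25; w=np.zeros(m.shape,bool); lo=np.maximum(lo,0).astype(int); w[lo[1]:int(hi[1]),lo[0]:int(hi[0])]=1
        b,ce,_=blob(m&w); d=np.hypot(*(px-ce).T); out+=[int(np.degrees(th[d.argmin()])),round(float(d.min()),1)]
    return out
E
cat > g11.py <<'E'
from h import *
o=.262; last=0
print(theta())
for k in range(14):
    bot.wait(.3); t=theta(); print(round(o,4),t,round(bot.read_gripper_width(),4),round(bot.read_ft_force()[2],1))
    a=t[0]
    if a>=86 or bot.read_ft_force()[2]>-.3: break
    if a-last<3: o+=.0015; bot.set_gripper(o,4)
    last=a
print(bot.read_clock())
E
python3 g11.py
```

```text
[55, 1.7, 149, 71.5]
0.262 [55, 1.7, 149, 71.7] 0.2612 -2.3
0.262 [55, 1.7, 149, 71.4] 0.2644 -2.2
0.2635 [61, 2.0, 149, 70.6] 0.2615 -2.2
0.2635 [61, 1.8, 149, 71.7] 0.2642 -2.6
0.265 [63, 2.1, 149, 71.8] 0.2666 -1.9
0.2665 [68, 2.3, 149, 71.8] 0.2695 -2.6
0.2665 [68, 2.3, 69, 2.0] 0.2718 -2.5
0.268 [70, 2.3, 149, 70.8] 0.2649 -2.6
0.2695 [74, 2.6, 149, 71.0] 0.274 -2.2
0.2695 [75, 2.7, 149, 71.4] 0.2743 -2.4
0.271 [76, 2.5, 149, 71.9] 0.2721 -1.7
0.2725 [80, 2.8, 149, 71.4] 0.2696 -2.2
0.2725 [80, 3.2, 149, 71.5] 0.2771 -2.2
0.274 [82, 3.0, 149, 71.2] 0.2727 -3.0
59.55
```

```bash
cat > g12.py <<'E'
from h import *
o=.274
for k in range(5):
    o+=.001; bot.set_gripper(o,4); bot.wait(.2); t=theta(); f=bot.read_ft_force()[2]; print(round(o,4),t,round(bot.read_gripper_width(),4),round(f,1))
    if t[0]>=87 or f>-.3: break
bot.set_gripper(0.0,80); bot.wait(.2); print(theta(),bot.read_gripper_width(),bot.read_ft_force(),bot.read_clock())
c=None
p=np.array(bot.read_position())
im,c=grab("scene"); g=p+[0,0,DZ+.019]
x0,y0=np.maximum(proj(c,g)[0].astype(int)-60,0)
im2,c2=grab("side"); x1,y1=np.maximum(proj(c2,g)[0].astype(int)-60,0)
cv2.imwrite("pics/m6.png",cv2.resize(np.hstack([im[y0:y0+160,x0:x0+120],im2[y1:y1+160,x1:x1+120]]),None,fx=2.5,fy=2.5)); print(x0,y0,x1,y1,proj(c,g),proj(c,g-[0,0,.175]),proj(c2,g),proj(c2,g-[0,0,.175]))
E
python3 g12.py
```

```text
0.275 [85, 2.9, 149, 71.6] 0.2745 -0.5
0.276 [85, 3.1, 149, 71.3] 0.2795 -2.2
0.277 [86, 3.3, 149, 71.6] 0.2749 -2.8
0.278 [88, 3.3, 149, 71.6] 0.277 -2.9
[88, 3.4, 149, 71.6] 0.2441288990828042 [-0.72566441 -0.19317822 -2.90594014] 62.1333
148 0 323 20 [[208.07407555  -1.69741701]] [[215.0015909   66.74766052]] [[383.91018085  80.41268438]] [[368.12079724 145.93107119]]
```

View pics/m6.png

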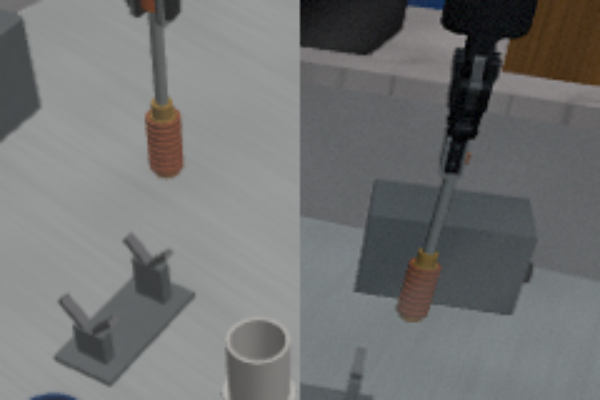

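```bash
cat >> h.py <<'E'
def find(cam,thing,guess,model=CUP):
    im,c=grab(cam); D=bot.search_frame(cam,thing); ex=box(c,model+np.r_[guess,0]); e=(ex[:2]+ex[2:])/2
    D=[d for d in D if np.hypot(*(np.array(d["bbox"][:2])+np.array(d["bbox"][2:])/2-e))<45]
    if not D: return None,im,c
    b=np.array(D[0]["bbox"]); x,f=fit(model,[(c,np.r_[b[:2],b[:2]+b[2:]])],guess); return (x,np.round(f,1),D[0]["confidence"]),im,c
E
cat > b1.py <<'E'
from h import *
q=down(np.radians(-79.5)); bot.move_linear(np.array(bot.read_position())*[1,1,0]+[0,0,.27],speed=.2)
bot.move_linear([.40,-.12,.27],speed=.2,rotation=q)
W=np.array([.4889,-.0883]); Rd=np.array([.624,.0418])
for cam in ("wrist","scene","side"):
    for t,g in (("white_sleeve_mid",W),("red_housing_mid",Rd)):
        r,im,c=find(cam,t,g); print(cam,t,r)
    if cam=="wrist": cv2.imwrite("pics/w7.png",im); np.savez("w7.npz",**c)
print(theta(),bot.read_gripper_width(),bot.read_clock())
E
python3 b1.py
```

```text
wrist white_sleeve_mid (array([ 0.4605557 , -0.09683054]), array([-1. , -0.6,  1.2,  0.6]), 0.95)
wrist red_housing_mid None
scene white_sleeve_mid (array([ 0.46853117, -0.09218698]), array([-0.4,  0. ,  0.4, -0. ]), 0.65)
scene red_housing_mid (array([0.62691734, 0.04454845]), array([ 0.1,  0.2, -0.1, -0.2]), 0.75)
side white_sleeve_mid (array([ 0.45319558, -0.10255969]), array([-1.5,  0.7,  1.4, -0.7]), 0.59)
side red_housing_mid (array([0.62028711, 0.04185441]), array([ 1.6, -0.1, -1.6,  0.3]), 0.97)
[87, 3.1, 122, 56.0] 0.24595685597851136 64.15
```

View pics/w7.png

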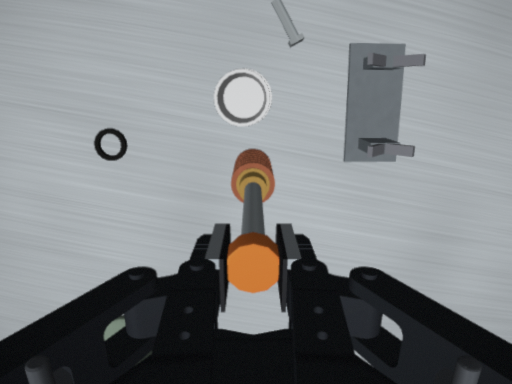

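```bash
cat > b2.py <<'E'
from h import *
c=dict(np.load("w7.npz")); q=down(np.radians(-79.5)); M=rmat(q)
p=np.array([.40,-.12,.27]); u=M[:,2]
for a in (0,2,4,6,8):
    a=np.radians(a); ax=np.array([0,0,-1])*np.cos(a)+u*np.sin(a); g=p+[0,0,.0455]
    e=np.cross(ax,M[:,0]); r=[np.cos(t)*M[:,0]+np.sin(t)*e for t in np.linspace(0,6.28,24)]
    print(round(np.degrees(a)),"tip disc",np.round(box(c,[g+.175*ax+.0145*k for k in r]),1),"collar",np.round(box(c,[g+.101*ax+.0165*k for k in r]),1),"grip",np.round(box(c,[g-.006*ax+.012*k for k in r]),1))
E
python3 b2.py
```

```text
0 tip disc [236.7 152.7 267.9 183.3] collar [229.1 168.  275.4 212.5] grip [222.1 238.3 281.8 291.5]
2 tip disc [236.6 146.2 268.  176.9] collar [229.  163.3 275.5 207.7] grip [222.1 239.3 281.7 291.4]
4 tip disc [236.5 139.6 268.1 170.4] collar [228.8 158.5 275.6 202.8] grip [222.1 240.3 281.7 291.2]
6 tip disc [236.4 133.  268.2 163.9] collar [228.7 153.7 275.7 198. ] grip [222.1 241.3 281.7 290.9]
8 tip disc [236.3 126.4 268.3 157.4] collar [228.6 149.  275.9 193.2] grip [222.1 242.3 281.7 290.7]
```

```bash
cat > brush.py <<'E'
from h import *
def brush(cup):
    q=down(np.radians(-79.5)); u=rmat(q)[:,2]; xy=np.asarray(cup)-.004*u[:2]
    P=lambda z:[xy[0],xy[1],z]
    bot.move_linear(P(.27),speed=.2,rotation=q); print("hover",theta()[0])
    if bot.move_linear(P(.225),speed=.1,until_force=8): print("early1",bot.read_position(),bot.read_ft_force())
    f0=np.array(bot.read_ft_force())
    if bot.move_linear(P(.15),speed=.06,until_force=15): print("early",bot.read_position(),bot.read_ft_force()); bot.move_linear(P(.27)); return
    hit=bot.move_linear(P(.124),speed=.02,until_force=6); zb=bot.read_position()[2]; print("bottom",hit,zb,bot.read_ft_force()-f0)
    bot.move_linear(P(zb+.051),speed=.06); bot.wait(.2)
    hit=bot.move_linear(P(zb+.012),speed=.06,until_force=15); hit=bot.move_linear(P(.124),speed=.02,until_force=6); print("bottom2",hit,bot.read_position(),bot.read_ft_force()-f0)
    bot.move_linear(P(.27),speed=.1); print("out",theta()[0],bot.read_gripper_width(),bot.read_ft_force(),bot.read_clock())
E
python3 - <<'E'
from brush import *
bot.set_gripper(0.0,100)
brush([.4608,-.0970])
E
```

```text
hover 87
bottom True 0.14104668053246988 [-0.58585952  0.37331028  6.48218386]
bottom2 True [ 0.45729348 -0.09783927  0.14105475] [-0.32535232  0.23676465  6.36648876]
out 87 0.23544566028285113 [-0.05581414 -0.91229694 -2.27559256] 71.8917
```

```bash
python3 - <<'E'
from brush import *
bot.move_linear([.52,-.01,.27],speed=.2)
g=np.array([.624,.0425]); e=[]
for cam in ("wrist","scene","side"):
    r,im,c=find(cam,"red_housing_mid",g); print(cam,r)
    if r and abs(r[1]).max()<4: e.append((cam,r[0]))
    w=find(cam,"white_sleeve_mid",[.461,-.097])[0]; print("  white",w)
d=dict(e); s=np.mean([d[k] for k in ("scene","side") if k in d],axis=0) if "scene" in d and "side" in d else d.get("wrist")
t=d.get("wrist",s); print("use",t,s)
if t is not None and s is not None and np.hypot(*(t-s))<.008: brush((t+s)/2)
E
```

```text
wrist (array([0.62561201, 0.04074745]), array([ 0.3, -0.4, -0.3,  0.5]), 0.74)
  white (array([ 0.45887615, -0.09612183]), array([ 0.2, -0.2, -0.1,  0.2]), 0.77)
scene (array([0.62713771, 0.04490834]), array([-0. ,  0.9,  0. , -0.9]), 0.68)
  white (array([ 0.46628353, -0.0934692 ]), array([-0.2, -1.8,  0.2,  1.7]), 0.96)
side (array([0.621571  , 0.03995127]), array([ 2.3, -0.2, -2.3,  0.4]), 0.7)
  white (array([ 0.45651897, -0.10025737]), array([-0.2,  1.9,  0.2, -1.6]), 0.76)
use [0.62561201 0.04074745] [0.62435435 0.04242981]
hover 87
bottom True 0.14111230216242673 [ 0.96892796 -0.22011172  7.40228679]
bottom2 True [0.62128072 0.04087582 0.14110824] [ 0.03411285 -0.25208034  7.51193507]
out 87 0.23767058321058612 [-0.21466009 -0.22498672 -2.91289932] 80.975
```

```bash
python3 - <<'E'
from h import *
q=down(np.radians(-79.5)); u=rmat(q)[:2,2]
bot.move_linear([.56,-.16,.27],speed=.2,rotation=q)
g=np.array([.667,-.146]); d={}
for cam in ("wrist","scene","side"):
    r,im,c=find(cam,"brush_pot",g,POT); print(cam,r); d[cam]=r
    if cam=="wrist":
        h,s,v=hsv(im); m=(h>100)&(h<130)&(s>100); b,ce,_=blob(m,proj(c,np.r_[g,.08])[0]); print("mask",b,fit(POT,[(c,b)],g)); cv2.imwrite("pics/w8.png",im)
print(bot.read_clock())
E
```

```text
wrist (array([ 0.66445975, -0.14782854]), array([ 0.1, -0.5, -0.1,  0.6]), 0.64)
mask [221.5  11.5 296.5  90.5] (array([ 0.66663899, -0.14488536]), array([-0.58013496, -0.53650082,  0.58203892,  0.77925073]))
scene (array([ 0.66490809, -0.14401901]), array([ 1.9, -0.4, -2. ,  0.5]), 0.69)
side (array([ 0.66577455, -0.14937504]), array([-1.5,  0.5,  1.5, -0.6]), 0.84)
82.475
```

View pics/w8.png

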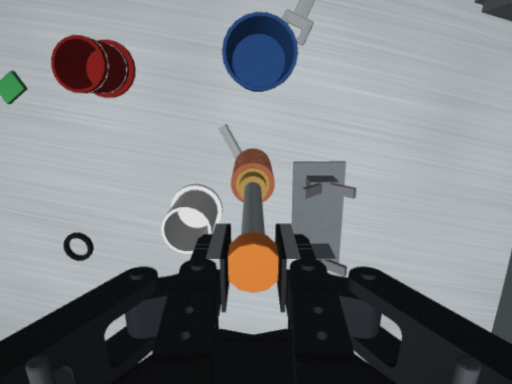

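```bash
python3 - <<'E'
from h import *
q=down(np.radians(-79.5)); u=rmat(q)[:2,2]; xy=np.array([.666,-.1455])-.004*u
P=lambda z:[xy[0],xy[1],z]
bot.move_linear(P(.27),speed=.15)
print("mid",bot.move_linear(P(.155),speed=.08,until_force=10),bot.read_position())
print("bot",bot.move_linear(P(.125),speed=.02,until_force=4),bot.read_position(),bot.read_ft_force())
bot.set_gripper(0.6,20); bot.wait(.5); print(bot.read_gripper_width())
bot.move_linear(P(.30),speed=.1); print(bot.read_ft_force())
q=down(-np.pi/2); W=np.array([.461,-.097])
bot.set_gripper(1.0)
bot.move_pose([.40,-.06,.22],q)
for cam in ("wrist","scene","side"):
    r,im,c=find(cam,"white_sleeve_mid",W); print(cam,r)
    r2=find(cam,"red_housing_mid",[.625,.0415])[0]; print("  red",r2)
    cv2.imwrite(f"pics/{cam}9.png",im)
for p,n in (([.462,.356],"W"),([.601,.337],"R")):
    for z in (.012,.16): print(n,z,bot.solve_ik([*p,z],q) is not None)
print(bot.read_clock())
cv2.imwrite("pics/m9.png",np.hstack([cv2.imread("pics/scene9.png")[80:380,60:460],cv2.imread("pics/wrist9.png")[:300,56:456]]))
E
```

```text
mid False [ 0.66248476 -0.14639692  0.15568238]
bot True [ 0.66211061 -0.14619915  0.13910012] [-0.01547237 -0.01550306  4.48596167]
0.5986978975900453
[ 0.31393252 -0.6764996   0.65735342]
wrist (array([ 0.45957635, -0.09601559]), array([ 0.8, -0.2, -0.6,  0.2]), 0.58)
  red None
scene (array([ 0.46644948, -0.09432037]), array([ 0.1, -3.8, -0.1,  3.6]), 0.74)
  red (array([0.6281893 , 0.04337545]), array([ 0. ,  0.7, -0. , -0.7]), 0.65)
side (array([ 0.45750684, -0.09863372]), array([ 1.6,  0.4, -1.5, -0.2]), 0.7)
  red (array([0.62439877, 0.04213214]), array([ 1.6, -1.2, -1.6,  1.2]), 0.64)
W 0.012 True
W 0.16 True
R 0.012 True
R 0.16 True
90.5833
```

View pics/m9.png

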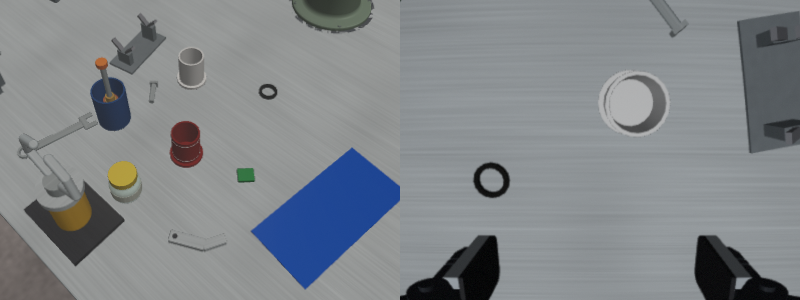

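```bash
cat > cup.py <<'E'
from h import *
def carry(src,dst,via=None):
    q=down(-np.pi/2); zg=.010
    bot.move_pose([*src,.15],q)
    print("hit?",bot.move_linear([*src,zg],speed=.1,until_force=6),bot.read_position())
    bot.set_gripper(0.0,45); w=bot.read_gripper_width(); print("w",w)
    if w<.5: return
    bot.move_linear([*src,.16],speed=.12); print(bot.read_gripper_width(),bot.read_ft_force())
    if via is not None: bot.move_linear([*via,.16],speed=.2)
    bot.move_linear([*dst,.16],speed=.2)
    bot.move_linear([*dst,.03],speed=.1)
    print("down",bot.move_linear([*dst,zg-.012],speed=.02,until_force=4),bot.read_position(),bot.read_ft_force())
    bot.set_gripper(1.0); bot.move_linear([*dst,.16],speed=.1); print(bot.read_clock())
E
python3 - <<'E'
from cup import *
carry([.460,-.0962],[.462,.356],via=[.40,.10])
r=[find(c,"red_housing_mid",[.625,.0415])[0] for c in ("scene","side")]; print(r)
E
```

```text
hit? False [ 0.46047754 -0.09637256  0.0104805 ]
w 0.7015496098336952
0.6976363102512599 [-0.846064    0.11878659 -2.95411487]Traceback (most recent call last):
  File "<stdin>", line 2, in <module>
  File "cup.py", line 9, in carry
    if via is not None: bot.move_linear([*via,.16],speed=.2)
                        ~~~~~~~~~~~~~~~^^^^^^^^^^^^^^^^^^^^^
cell.PlanningError: the arm cannot follow that straight line within its joint ranges
```

```bash
sed -i 's/    if via is not None.*//; s/    bot.move_linear(\[\*dst,.16\],speed=.2)/    bot.move_pose([*dst,.17],q)/' cup.py
python3 - <<'E'
from cup import *
q=down(-np.pi/2); dst=[.462,.356]; zg=.010
bot.move_pose([*dst,.17],q); print(bot.read_position(),bot.read_gripper_width())
bot.move_linear([*dst,.03],speed=.1)
print("down",bot.move_linear([*dst,zg-.012],speed=.02,until_force=4),bot.read_position(),bot.read_ft_force())
bot.set_gripper(1.0); bot.move_linear([*dst,.16],speed=.1); print(bot.read_clock())
for cam in ("scene","side"): print(find(cam,"white_sleeve_mid",dst)[0],find(cam,"red_housing_mid",[.625,.0415])[0])
E
```

```text
[0.46209133 0.35586032 0.17001089] 0.6995021228366047
down True [0.46187973 0.3559787  0.01286761] [-0.28864352  0.59953047  4.29049949]
103.3083
(array([0.46636342, 0.35996344]), array([-1.8, -1.1,  1.7,  0.9]), 0.87) (array([0.62684524, 0.04656713]), array([-0.3,  1.6,  0.3, -1.6]), 0.75)
(array([0.46448112, 0.34832661]), array([ 2.2, -3.2, -2.4,  3. ]), 0.64) (array([ 0.6309641 , -0.01762201]), array([ -9.3, -15.1,   9.4,  12.1]), 0.51)
```

```bash
python3 - <<'E'
from cup import *
q=down(-np.pi/2); bot.move_pose([.54,.04,.2],q)
r=find("wrist","red_housing_mid",[.625,.0415])[0]; print(r)
t=np.array([.625,.0415]) if r is None or abs(r[1]).max()>3 else (r[0]+[.625,.0415])/2
carry(t,[.601,.337])
bot.move_linear([.601,.337,.24],speed=.15)
bot.goto_joints([-1.38,0.326,-0.193,1.052,0,1.437])
for cam in ("scene","side"):
    im,c=grab(cam); cv2.imwrite(f"pics/{cam}f.png",im)
    print(find(cam,"white_sleeve_mid",[.462,.356])[0],find(cam,"red_housing_mid",[.601,.337])[0])
print(bot.read_clock())
cv2.imwrite("pics/mf.png",np.hstack([cv2.imread("pics/scenef.png")[84:384,100:500],cv2.imread("pics/sidef.png")[84:384,50:450]]))
E
```

```text
(array([0.62370203, 0.04035952]), array([ 0.9,  0.1, -0.9, -0.2]), 0.69)
hit? False [0.62499778 0.04088525 0.01071676]
w 0.6833671141802129
0.6823996098892529 [ 0.58610087  0.42344251 -2.83218274]
down True [0.60085187 0.33694455 0.01273787] [0.51696805 0.46872655 4.36802919]
121.5583
(array([0.46924739, 0.35843011]), array([-0.4, -1.3,  0.3,  1.2]), 0.79) (array([0.59659743, 0.33763009]), array([-0.4, -1.5,  0.3,  1.4]), 0.86)
(array([0.46594849, 0.34807397]), array([ 0.9, -2.1, -0.9,  1.9]), 0.79) (array([0.60273655, 0.3362878 ]), array([ 0.3, -1.4, -0.3,  1.2]), 0.92)
126.2167
```

View pics/mf.png

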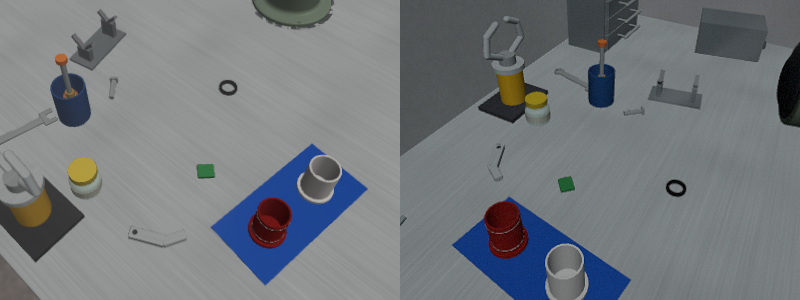

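The last view shows both cups upright and wholly on the mat: white at (320,178) and red at (270,222) in the left half. The brush stands head-down in the pot at (70,90). The other things are where they lay, and no black housing is in sight.

```bash
python3 -c "
from cell import bot
print(bot.close_job(),bot.read_clock())"
```

```text
the job is handed in; nothing more can be done
the job is handed in; nothing more can be done
```

The job is done and handed in at about 126 s of the 210 s allowed. I brushed the white sleeve, then the red housing. Both now stand upright and wholly on the mat, and the brush stands head-down in the blue pot, leaning on its rim. The black housing was absent.

**Brushing:** In both cups I touched the bottom, drew the tip up about 51 mm so it stayed below the rim, and touched the bottom again. Both touches in each cup came at the same height (TCP 0.141 m) with 6–8 N.

**Last checks:** In the final scene and side pictures the other things lie where they lay.

**What disagreed or failed on the way:**
- **Finger tips:** They lie about 26 mm behind the reported TCP, so my first grasp closed above the brush. A touch on the counter showed the offset and I corrected for it. That first grasp nudged the brush by about 1 mm at most.
- **Slackening:** Asking for 15 N and then 4 N did not make the brush swing. I eased the opening in small steps instead, until it hung within about 2° of vertical, then tightened to 80 N and later 100 N.
- **White sleeve:** It was knocked about 3 cm aside during the run. I found its new place before brushing it.
- **Camera positions:** The scene and side cameras differ by up to about 1 cm on where the white cup stands; both place it on the mat.

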